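# Stand the fallen squeeze bottle up in its deep bin

## Robot

A 6-joint arm with a two-finger parallel gripper is mounted at the origin on the work surface. World frame = base frame: x ahead of the robot, y to its left, z up, the work surface at z = 0. Lengths are in mm, angles in rad, forces in N, time in s.
With the tool pointing down it reaches from about 350 to 925 mm from the base axis. Payload 6.4 kg.
Tool frame: the origin (TCP) lies on the centre line of the jaws, within the pads' length; the fingertips stand 11 mm ahead of it and the grasp point (between the pads) lies 8 mm behind it; z points along the fingers, y is the direction in which the jaws open and shut (so a half turn about z gives the same grasp; the last joint's range is limited). The gripper opens to 94 mm and grips with 3 to 60 N. Pads are 16 mm wide; open, the fingers measure 119 mm over their backs; the gripper's body (75 mm by 177 mm) begins 78 mm behind the grasp point.
Start: joints at [-1.274, 0.245, 1.558, -0, 1.339, -0.174], TCP at [294.846, -579.292, 216.455] pointing down, gripper open.
Joint ranges: [-3.13, 3.13], [-1.02, 2.26], [0.13, 2.54], [-0.95, 4.09], [0.21, 2.88], [-2.74, 2.74]. Speed limits (rad/s): [2.57, 2.57, 3.14, 3.14, 3.14, 3.14].

## Interface

Orientations are given as [roll, pitch, yaw] about the fixed x, y, z axes, in that order (R = Rz(yaw) Ry(pitch) Rx(roll)).
In Python, from bench import ctrl, optics, job gives the robot as it stands.
- The arm moves only by the tool move_arm, never from a script. Its argument "targets" is a list of rows, each an object with "gripper": the opening, from 0 (shut) to 1 (fully open); "offset": the shift along the tool's x, y, z in units of 30 mm (1.0 is 30 mm), a list of three; "angular": the turn, a rotation vector about the tool's x, y, z in degrees, a list of three. In form: [{"gripper": gripper, "offset": [x, y, z], "angular": [wx, wy, wz]}, ...]. A call has 1 to 20 rows; each row shifts and turns the commanded pose from where the row before left it, along the tool's axes as they then stand; what a row does not reach is not made up. A row lasts 1/12 s, in which the tool goes at most 41.7 mm and 7.16 degrees, less where a joint would pass 70% of its speed; a pose out of reach is approached as far as the arm can. A call is refused whole if a number of a shift passes 1 or a number of a turn 7.16, either way. A call with a gripper value outside its range is refused whole. The fingers move at their own pace and stop on an object; "grip_force" is the grip in N (left out, the last holds). Time passes only in rows, so rows that do not move let the fingers close. It gives the time, the measured TCP pose, the force and the opening at its end, in the units of the state.
- ctrl.read_state(): the state, without advancing time (a new reading comes with each control period).
- optics.snapshot(name): name is "scene" or "top" or "wrist"; returns a dict with "pixels" (480x640x3 uint8, red, green, blue), "fx", "fy", "cx", "cy" (pixels), "k1" (the pictures are not rectified: a ray, as slopes to the right and down, at radius r is drawn at 1 + k1 r^2 times it, then the intrinsics apply), "view" (4x4, takes a point from world to camera coordinates); the wrist camera has in their place "mount" (4x4, takes a point from camera to tool coordinates, whose origin is the TCP and whose axes are the flange's). Camera axes: x right, y down, z forward; pixel columns grow to the right and rows downward; lengths in mm; the calibration is good to about 2 mm. A picture is of the moment at which its call begins: read the wrist's pose just before it. There is no depth.
- job.close_job(): hands the job in, once; it reports no verdict.
The state is a dict: "clock": time; "joint_positions": joint angles; "dq": joint speeds; "joint_efforts": joint torques, N m; "ee_pos": TCP position; "tcp_rot": TCP orientation; "ft_force": force on the tool from outside, world axes, zero at the start; "torque": the same for the moment, N m; "gripper_width": finger opening in mm.
Only numpy, scipy, OpenCV 4.12 (cv2) and the standard library are available. Lean on these libraries where they do the work, as an engineer would, in place of code of your own. Each camera call takes 0.05 s, during which the arm holds its last target. There are 200 camera calls.

## Task

The orange squeeze bottle has fallen over in the deep green supply bin. Tip it up inside the bin and leave it standing by itself on its base on the bin floor, cap up; do not lift it out over the rim, and do not drop it or let it fall back. Leave the other two bottles in the bin and the cup and tin beside it where they stand.

Things in the scene. Friction and masses are not known exactly. Their poses are not given: they have to be found in the camera images.
- bottle: the fallen bottle: orange, light (about 75 g, empty plastic), rigid, white label and cap. 190 mm long. Round body 46 mm in diameter over the first 150 mm from the base, then a 28 mm neck and cap to the top. Centre of mass about 85 mm from the base. Origin: centre of the flat base. Its z axis runs along the bottle from base to cap. At the start it lies on the bin floor, the cap pointing roughly along the bin's +y.
- bottle_top (a point): centre of the top of the cap, 190 mm along the bottle from its base
- bin: the deep green open bin, it does not move. Outside 318 mm (its x) by 243 mm (its y), 140 mm high; straight vertical walls and flat floor, all 4 mm thick, so 310 by 235 mm inside and 136 mm deep; a rim lip stands out 9 mm. Origin: centre of its underside, on the table; z up; it may be turned about z by up to 0.6 rad either way.
- bin_floor (a point): centre of the bin's inner floor, 4 mm above the bin's origin. Floor and walls have ordinary dry friction: a bottle with its base on the floor, leaned cap against a wall at 50 degrees from the floor or steeper, stays put.
- red_bottle: red bottle of the same shape and size, standing in the bin by its -x wall; leave it. Origin: centre of its base, z to the cap
- blue_bottle: blue bottle of the same shape and size, standing in the bin by its -x wall; leave it. Origin: centre of its base, z to the cap
- cup: white empty cup, 74 mm in diameter and 95 mm high, standing on the table outside the bin near its +y wall; leave it. Origin: centre of its underside
- tin: flat round metal tin, 94 mm in diameter and 54 mm high, on the table outside the bin near its -y wall; leave it. Origin: centre of its underside

How it is judged (in metres and radians):
At the end, for the whole second after the job is handed in: The orange bottle stands by itself, at rest, cap up and within 0.06 rad of vertical, with its base on the bin floor (within 4 mm) inside the bin walls; the red and blue bottles still stand upright and, like the cup and the tin, are within 30 mm of where they began (angle between each of bottle, red_bottle, blue_bottle's own z axis and vertical below 0.06 rad and z of bottle in the frame of bin below 0.008 m and x of bottle in the frame of bin between -0.155 and 0.155 m and y of bottle in the frame of bin between -0.118 and 0.118 m and linear speed of bottle below 0.02 m/s and distance of each of red_bottle, blue_bottle, cup, tin from where it was at the start of the episode below 0.03 m); the robot touches nothing.
It fails at once if the orange bottle is lifted out: its base comes above the rim of the bin (z of bottle in the frame of bin above 0.14 m).
It fails at once if the orange bottle is dropped or falls back (it moves faster than 0.8 m/s or turns faster than 8 rad/s) (linear speed of bottle above 0.8 m/s or angular speed of bottle above 8 rad/s).
It fails at once if a standing bottle, the cup or the tin is shoved away by more than 30 mm (distance of any of red_bottle, blue_bottle, cup, tin from where it was at the start of the episode above 0.03 m).
It fails at once if a standing bottle is knocked over (angle between any of red_bottle, blue_bottle's own z axis and vertical above 0.6 rad).
It also fails if it takes over 58 s, if anything falls off the work surface, if the arm or the gripper's body presses on something with over 40 N, if the wrist force passes 120 N, or if a joint passes its speed limit or range.

## Working session

There is one attempt and no reset: what is moved stays moved. The work goes in short steps, Python scripts to look and compute and a tool call to move; the robot and the scene stay as the last step left them, time stands still between calls to the robot, and variables do not carry over. Pictures are saved under pics/ and viewed, about 8 in all and at most 12, crops included, and the job is handed in when it is done.

Besides the shell and the picture viewer there is one more tool, called after ">>>" as name([rows], argument=value, ...), one row to a line, values as JSON. move_arm: Moves the arm, as the interface text tells. Its arguments: {"type":"object","properties":{"targets":{"type":"array"},"grip_force":{"type":"number"}},"required":["targets"]}

```bash
ls; mkdir -p pics; cat > h.py <<'E'
import numpy as np, cv2
from scipy.spatial.transform import Rotation as R
from bench import ctrl, optics, job
def snap(n,f):
    s=optics.snapshot(n); cv2.imwrite(f'pics/{f}.png',s['pixels'][:,:,::-1]); np.save(f'pics/{f}.npy',{k:v for k,v in s.items()},allow_pickle=True); return s
def load(f): return np.load(f'pics/{f}.npy',allow_pickle=True).item()
def K(s): return np.array([[s['fx'],0,s['cx']],[0,s['fy'],s['cy']],[0,0,1.]]), np.array([s['k1'],0,0,0,0.])
def ray(s,uv,V=None):
    V=np.array(s['view']) if V is None else V
    k,d=K(s); p=cv2.undistortPoints(np.array(uv,float).reshape(-1,1,2),k,d).reshape(-1,2)
    dirs=np.c_[p,np.ones(len(p))]@V[:3,:3]; c=-V[:3,:3].T@V[:3,3]; return c,dirs
def at_z(s,uv,z,V=None):
    c,d=ray(s,uv,V); return c+d*((np.asarray(z)-c[2])/d[:,2])[:,None]
def proj(s,P,V=None):
    V=np.array(s['view']) if V is None else V
    k,d=K(s); return cv2.projectPoints(np.array(P,float).reshape(-1,3),cv2.Rodrigues(V[:3,:3])[0],V[:3,3],k,d)[0].reshape(-1,2)
E
python3 - <<'E'
from h import *
print(ctrl.read_state())
a=snap('top','top0');b=snap('scene','scene0')
for s in(a,b):
    c,_=ray(s,[[320,240]]);print(c,s['fx'],s['k1'])
E
```

```text
pics
{'clock': 0.0, 'joint_positions': array([-1.27406171e+00,  2.45779497e-01,  1.55900090e+00, -2.27664510e-05,
        1.33870414e+00, -1.74096805e-01]), 'dq': array([-8.15925968e-04,  3.85543515e-04, -3.73843553e-04,  1.54667396e-04,
       -1.76691104e-03,  9.42598512e-07]), 'joint_efforts': array([ 7.47635313e-04, -4.15822184e+01, -3.14605486e+01,  6.85349037e-02,
        3.30484752e-02, -1.42435902e-04]), 'ee_pos': array([ 294.68741425, -578.71064168,  215.37451719]), 'tcp_rot': array([-3.13972554e+00, -3.05896990e-04,  4.70836393e-01]), 'ft_force': array([ 0.68003871,  0.76983345, -0.18746003]), 'torque': array([-0.01199129,  0.00544815,  0.00262503]), 'gripper_width': 94.14817157114211}
[ 474.11292054   56.91327597 1063.81477053] 484.6793611844884 -0.08408444850227369
[988.10036939 374.37422142 954.85149955] 600.2092370252867 0.009363405832318334
```

View pics/top0.png

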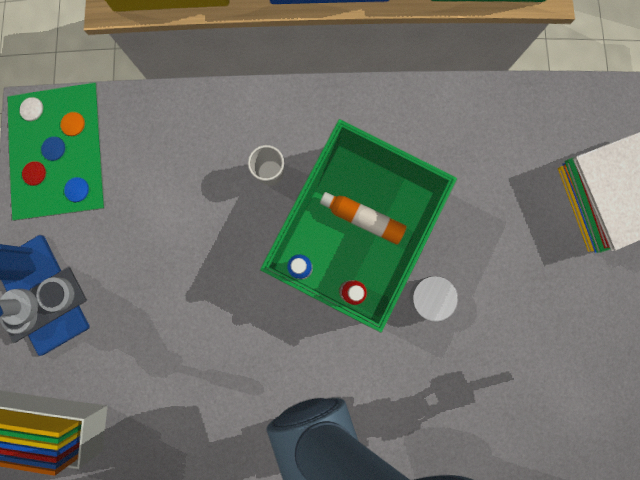

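View pics/scene0.png

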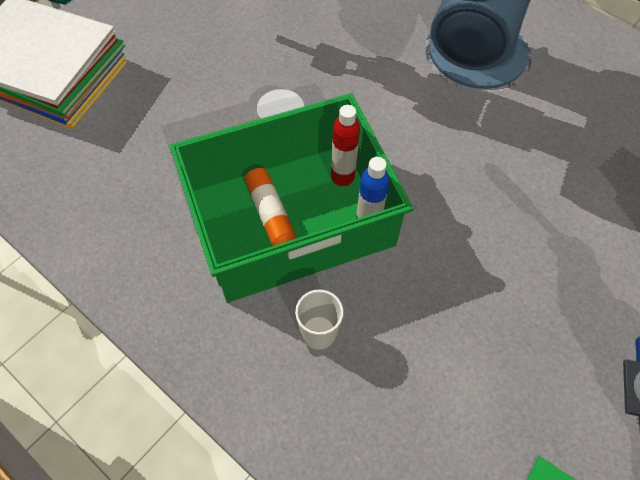

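Top view: the bin rim corners are at about (341,121), (455,180), (382,330) and (263,268). The orange bottle's cap end is at (323,199) and its base end at (403,233). The blue cap is at (299,266), the red cap at (355,293), the cup rim at (266,162) and the tin at (435,298). The scene view agrees.

```bash
python3 - <<'E'
from h import *
s=load('top0')
c=at_z(s,[[341,121],[455,180],[382,330],[263,268]],140);print(c.round(1))
for i in range(4):print(np.linalg.norm(c[i]-c[(i+1)%4]).round(1))
o=c.mean(0);e=(c[0]-c[3])+(c[1]-c[2]);yaw=np.arctan2(e[1],e[0]);print('bin',o.round(1),yaw)
Rz=R.from_euler('z',-yaw)
hsv=cv2.cvtColor(s['pixels'],cv2.COLOR_RGB2HSV)
m=cv2.inRange(hsv,(5,150,90),(18,255,255));m[:150]=0;m[260:]=0;m[:,:300]=0;m[:,420:]=0
ys,xs=np.nonzero(m);P=at_z(s,np.c_[xs,ys],30);
cap=at_z(s,[[323,199]],30)[0]
q=P-P.mean(0);_,_,v=np.linalg.svd(q[:,:2],full_matrices=False);d=v[0]*np.sign(v[0]@(cap-P.mean(0))[:2])
print('axis',d,np.arctan2(d[1],d[0]),'yaw in bin',np.arctan2(d[1],d[0])-yaw)
t=q[:,:2]@d;w=q[:,:2]@[-d[1],d[0]];print('ext',np.percentile(t,[0.5,99.5]),np.percentile(w,[1,99]),'cap t',(cap-P.mean(0))[:2]@d)
base=P.mean(0)[:2]+d*t.min();mid=(np.percentile(w,1)+np.percentile(w,99))/2
base=base+mid*np.array([-d[1],d[0]])
names=dict(base=np.r_[base,27],cap=cap,blue=at_z(s,[[299,266]],194)[0],red=at_z(s,[[355,293]],194)[0],cup=at_z(s,[[266,162]],95)[0],tin=at_z(s,[[435,298]],54)[0])
for k,p in names.items():print(k,p.round(1),'bin',Rz.apply(p-o*[1,1,0]).round(1))
E
```

```text
[[ 787.3    3.7  140. ]
 [ 664.2 -215.2  140. ]
 [ 380.   -62.   140. ]
 [ 502.3  160.8  140. ]]
251.1
322.8
254.1
325.4
bin [583.5 -28.2 140. ] -0.4991118830016494
axis [0.45805125 0.88892578] 1.094994617922216 yaw in bin 1.5941065009238655
ext [-88.11290999  78.95497098] [-21.78475527  21.73479863] cap t 98.20915549661989
base [ 568.8 -126.2   27. ] bin [ 34.1 -93.1  27. ]
cap [651.4  41.5  30. ] bin [26.3 93.6 30. ]
blue [502.8  90.  194. ] bin [-127.4   65.1  194. ]
red [452.2  -8.9 194. ] bin [-124.4  -45.9  194. ]
cup [719.8 157.   95. ] bin [ 31.1 227.8  95. ]
tin [ 433.9 -185.7   54. ] bin [ -55.9 -209.9   54. ]
```

>>> move_arm([
  {"gripper":1,"offset":[0,0,-1],"angular":[0,0,0]},
  {"gripper":1,"offset":[0,0,-1],"angular":[0,0,0]},
  {"gripper":1,"offset":[0,0,-1],"angular":[0,0,0]},
  {"gripper":1,"offset":[0,0,-1],"angular":[0,0,0]},
  {"gripper":1,"offset":[0,0,-1],"angular":[0,0,0]},
])

```text
clock: 0.52
ee_pos: [294.8, -578.9, 367.3]
tcp_rot: [-3.141, -0.0, 0.471]
ft_force: [0.4, -0.6, -0.4]
gripper_width: 94.0
```

>>> move_arm([
  {"gripper":1,"offset":[0.9,-0.57,0],"angular":[0,0,0]},
  {"gripper":1,"offset":[0.9,-0.57,0],"angular":[0,0,0]},
  {"gripper":1,"offset":[0.9,-0.57,0],"angular":[0,0,0]},
  {"gripper":1,"offset":[0.9,-0.57,0],"angular":[0,0,0]},
  {"gripper":1,"offset":[0.9,-0.57,0],"angular":[0,0,0]},
  {"gripper":1,"offset":[0.9,-0.57,0],"angular":[0,0,0]},
  {"gripper":1,"offset":[0.9,-0.57,0],"angular":[0,0,0]},
  {"gripper":1,"offset":[0.9,-0.57,0],"angular":[0,0,0]},
  {"gripper":1,"offset":[0.9,-0.57,0],"angular":[0,0,0]},
  {"gripper":1,"offset":[0.9,-0.57,0],"angular":[0,0,0]},
  {"gripper":1,"offset":[0.9,-0.57,0],"angular":[0,0,0]},
  {"gripper":1,"offset":[0.9,-0.57,0],"angular":[0,0,0]},
  {"gripper":1,"offset":[0.9,-0.57,0],"angular":[0,0,0]},
  {"gripper":1,"offset":[0.9,-0.57,0],"angular":[0,0,0]},
  {"gripper":1,"offset":[0.9,-0.57,0],"angular":[0,0,0]},
  {"gripper":1,"offset":[0.9,-0.57,0],"angular":[0,0,0]},
  {"gripper":1,"offset":[0.9,-0.57,0],"angular":[0,0,0]},
  {"gripper":1,"offset":[0.9,-0.57,0],"angular":[0,0,0]},
  {"gripper":1,"offset":[0.9,-0.57,0],"angular":[0,0,0]},
  {"gripper":1,"offset":[0.9,-0.57,0],"angular":[0,0,0]},
])

```text
clock: 2.18
ee_pos: [621.4, -27.9, 365.9]
tcp_rot: [-3.141, 0.001, 0.471]
ft_force: [0.0, -0.4, -0.2]
gripper_width: 94.1
```

>>> move_arm([
  {"gripper":1,"offset":[0,0,0],"angular":[0,0,-7.15]},
  {"gripper":1,"offset":[0,0,0],"angular":[0,0,-7.15]},
  {"gripper":1,"offset":[0,0,0],"angular":[0,0,-7.15]},
  {"gripper":1,"offset":[0,0,0],"angular":[0,0,-7.15]},
  {"gripper":1,"offset":[0,0,0],"angular":[0,0,-7.15]},
  {"gripper":1,"offset":[0,0,0],"angular":[0,0,0]},
])

```text
clock: 2.68
ee_pos: [620.8, -29.4, 365.8]
tcp_rot: [-3.14, 0.0, 1.097]
ft_force: [0.7, 0.7, 0.8]
gripper_width: 94.1
```

```bash
python3 - <<'E'
from h import *
st=ctrl.read_state();s=snap('wrist','w0');print(st['joint_positions'].round(3));print(np.array(s['mount']).round(2))
T=np.eye(4);T[:3,:3]=R.from_euler('xyz',st['tcp_rot']).as_matrix();T[:3,3]=st['ee_pos'];V=np.linalg.inv(T@np.array(s['mount']));np.save('pics/w0V.npy',V)
print(proj(s,[[568.8,-126.2,27],[651.4,41.5,27]],V))
E
```

```text
[-0.23   0.099  1.454  0.     1.589  0.244]
[[ 0.0000e+00 -9.6000e-01 -2.9000e-01  8.3980e+01]
 [ 1.0000e+00  0.0000e+00  0.0000e+00  1.0000e-01]
 [ 0.0000e+00 -2.9000e-01  9.6000e-01 -1.6703e+02]
 [ 0.0000e+00  0.0000e+00  0.0000e+00  1.0000e+00]]
[[318.92920261 259.28633048]
 [316.53358781 107.04990125]]
```

View pics/w0.png

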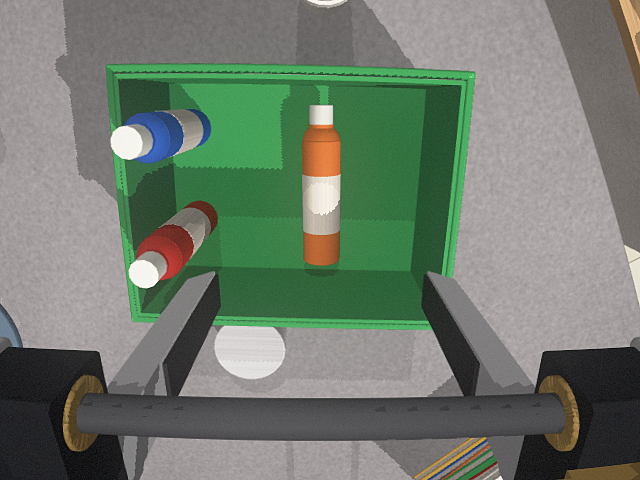

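>>> move_arm([
  {"gripper":1,"offset":[0,0,0],"angular":[0,7,0]},
  {"gripper":1,"offset":[0,0,0],"angular":[0,7,0]},
  {"gripper":1,"offset":[0,0,0],"angular":[0,7,0]},
  {"gripper":1,"offset":[0,0,0],"angular":[0,7,0]},
  {"gripper":1,"offset":[0,0,0],"angular":[0,7,0]},
  {"gripper":1,"offset":[0,0,0],"angular":[0,7,0]},
  {"gripper":1,"offset":[0,0,0],"angular":[0,7,0]},
  {"gripper":1,"offset":[0,0,0],"angular":[0,7,0]},
  {"gripper":1,"offset":[0,0,0],"angular":[0,7,0]},
  {"gripper":1,"offset":[0,0,0],"angular":[0,0,0]},
  {"gripper":1,"offset":[0,0,0],"angular":[0,0,0]},
])

```text
clock: 3.65
ee_pos: [620.5, -30.1, 364.8]
tcp_rot: [-3.13, -1.097, 1.082]
ft_force: [0.2, -0.9, 0.4]
gripper_width: 94.0
```

```bash
python3 - <<'E'
from h import *
st=ctrl.read_state();print(st['joint_positions'].round(3));print(R.from_euler('xyz',st['tcp_rot']).as_matrix().round(3))
snap('scene','s1')
E
```

```text
[-0.644  0.047  1.774  1.071  1.602 -0.294]
[[ 0.214  0.888  0.407]
 [ 0.403 -0.46   0.791]
 [ 0.89  -0.005 -0.456]]
```

View pics/s1.png

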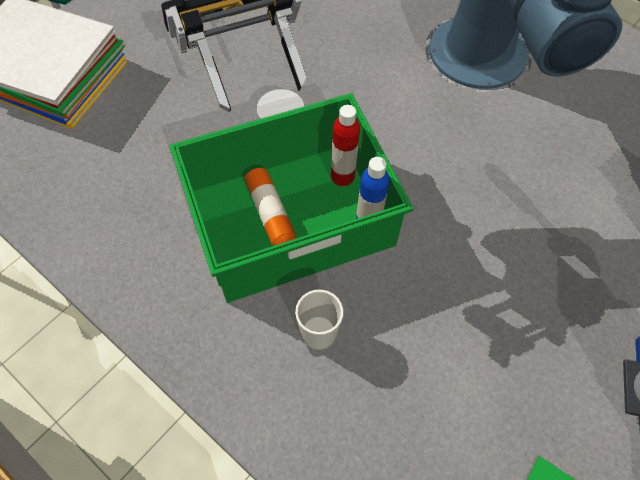

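The wrist view shows the bottle at columns 303–340, rows 104–264, close to its predicted projection. The scene view shows the arm reaching a 63° tilt, with nothing disturbed. I'll go back to a -5° tilt.

>>> move_arm([
  {"gripper":1,"offset":[0,0,0],"angular":[0,-7,0]},
  {"gripper":1,"offset":[0,0,0],"angular":[0,-7,0]},
  {"gripper":1,"offset":[0,0,0],"angular":[0,-7,0]},
  {"gripper":1,"offset":[0,0,0],"angular":[0,-7,0]},
  {"gripper":1,"offset":[0,0,0],"angular":[0,-7,0]},
  {"gripper":1,"offset":[0,0,0],"angular":[0,-7,0]},
  {"gripper":1,"offset":[0,0,0],"angular":[0,-7,0]},
  {"gripper":1,"offset":[0,0,0],"angular":[0,-7,0]},
  {"gripper":1,"offset":[0,0,0],"angular":[0,-7,0]},
  {"gripper":1,"offset":[0,0,0],"angular":[0,-5,0]},
  {"gripper":1,"offset":[0,0,0],"angular":[0,0,0]},
  {"gripper":1,"offset":[0,0,0],"angular":[0,0,0]},
])

```text
clock: 4.7
ee_pos: [621.9, -27.9, 368.2]
tcp_rot: [3.138, 0.085, 1.097]
ft_force: [0.7, -0.8, 1.2]
gripper_width: 93.7
```

```bash
cat >> h.py <<'E'
def need(p,q=None):
    st=ctrl.read_state();r=R.from_euler('xyz',st['tcp_rot'])
    d=r.inv().apply(np.array(p)-st['ee_pos']);print('pos',st['ee_pos'].round(1),'need units',(d/30).round(3));print('x',r.apply([1,0,0]).round(3),'y',r.apply([0,1,0]).round(3),'z',r.apply([0,0,1]).round(3))
E
python3 - <<'E'
from h import *
need([617.7,-34,21])
E
```

```text
pos [621.9 -27.9 368.2] need units [ 0.742 -0.07  11.551]
x [ 0.455  0.886 -0.085] y [ 0.89  -0.456  0.003] z [-0.036 -0.077 -0.996]
```

>>> move_arm([
  {"gripper":1,"offset":[0.74,-0.07,0.6],"angular":[0,0,0]},
  {"gripper":1,"offset":[0,0,0.9],"angular":[0,0,0]},
  {"gripper":1,"offset":[0,0,0.9],"angular":[0,0,0]},
  {"gripper":1,"offset":[0,0,0.9],"angular":[0,0,0]},
  {"gripper":1,"offset":[0,0,0.9],"angular":[0,0,0]},
  {"gripper":1,"offset":[0,0,0.9],"angular":[0,0,0]},
  {"gripper":1,"offset":[0,0,0.9],"angular":[0,0,0]},
  {"gripper":1,"offset":[0,0,0.9],"angular":[0,0,0]},
  {"gripper":1,"offset":[0,0,0.5],"angular":[0,0,0]},
  {"gripper":1,"offset":[0,0,0.5],"angular":[0,0,0]},
  {"gripper":1,"offset":[0,0,0.5],"angular":[0,0,0]},
  {"gripper":1,"offset":[0,0,0.5],"angular":[0,0,0]},
  {"gripper":1,"offset":[0,0,0],"angular":[0,0,0]},
])

```text
clock: 5.78
ee_pos: [616.7, -30.5, 96.2]
tcp_rot: [-3.138, 0.087, 1.092]
ft_force: [0.3, 0.5, 0.3]
gripper_width: 93.8
```

```bash
python3 - <<'E'
from h import *
need([617.7,-34,21]);snap('wrist','w1')
E
```

```text
pos [616.7 -30.5  96.2] need units [0.131 0.094 2.503]
x [ 0.459  0.884 -0.087] y [ 0.888 -0.461 -0.004] z [-0.044 -0.076 -0.996]
```

View pics/w1.png

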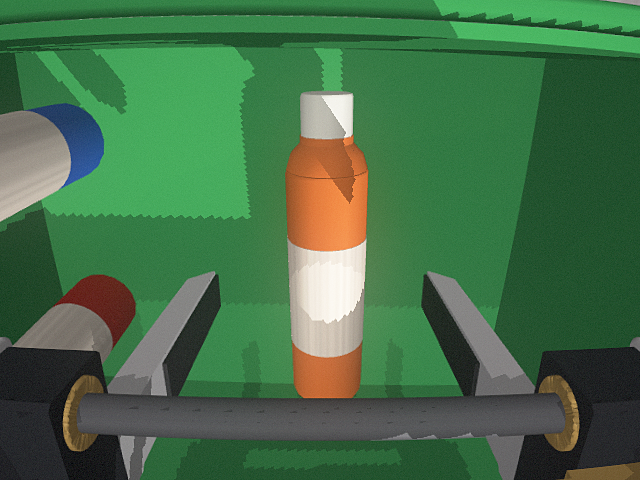

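The bottle is centred between the open fingers (axis at column about 327, finger centre about 321), and all is clear. I'll go down and grip.

>>> move_arm([
  {"gripper":1,"offset":[0.13,0.13,0.5],"angular":[0,0,0]},
  {"gripper":1,"offset":[0,0,0.5],"angular":[0,0,0]},
  {"gripper":1,"offset":[0,0,0.5],"angular":[0,0,0]},
  {"gripper":1,"offset":[0,0,0.5],"angular":[0,0,0]},
  {"gripper":1,"offset":[0,0,0.4],"angular":[0,0,0]},
  {"gripper":1,"offset":[0,0,0],"angular":[0,0,0]},
])

```text
clock: 6.33
ee_pos: [619.9, -33.8, 25.2]
tcp_rot: [-3.139, 0.088, 1.094]
ft_force: [-1.4, 0.3, -0.4]
gripper_width: 93.9
```

>>> move_arm([
  {"gripper":0.65,"offset":[0,0,0],"angular":[0,0,0]},
  {"gripper":0.55,"offset":[0,0,0],"angular":[0,0,0]},
  {"gripper":0.5,"offset":[0,0,0],"angular":[0,0,0]},
  {"gripper":0.45,"offset":[0,0,0],"angular":[0,0,0]},
  {"gripper":0.4,"offset":[0,0,0],"angular":[0,0,0]},
  {"gripper":0.4,"offset":[0,0,0],"angular":[0,0,0]},
  {"gripper":0.4,"offset":[0,0,0],"angular":[0,0,0]},
  {"gripper":0.4,"offset":[0,0,0],"angular":[0,0,0]},
  {"gripper":0.4,"offset":[0,0,0],"angular":[0,0,0]},
], grip_force=15)

```text
clock: 7.08
ee_pos: [621.0, -33.5, 26.6]
tcp_rot: [-3.142, 0.087, 1.095]
ft_force: [-0.1, 0.4, 0.2]
gripper_width: 45.2
```

>>> move_arm([
  {"gripper":0.4,"offset":[-0.02,0,-0.25],"angular":[0,0,0]},
  {"gripper":0.4,"offset":[-0.02,0,-0.25],"angular":[0,0,0]},
  {"gripper":0.4,"offset":[-0.03,0,-0.4],"angular":[0,6.8,0]},
  {"gripper":0.4,"offset":[0.01,0,-0.4],"angular":[0,6.8,0]},
  {"gripper":0.4,"offset":[0.19,0,-0.34],"angular":[0,6.8,0]},
  {"gripper":0.4,"offset":[0.29,0,-0.3],"angular":[0,6.8,0]},
  {"gripper":0.4,"offset":[0.37,0,-0.21],"angular":[0,6.8,0]},
  {"gripper":0.4,"offset":[0.44,0,-0.1],"angular":[0,6.8,0]},
  {"gripper":0.4,"offset":[0.43,0,-0.02],"angular":[0,6.8,0]},
  {"gripper":0.4,"offset":[0.38,0,0.08],"angular":[0,6.8,0]},
  {"gripper":0.4,"offset":[0.32,0,0.17],"angular":[0,6.8,0]},
  {"gripper":0.4,"offset":[0.27,0,0.22],"angular":[0,6.8,0]},
  {"gripper":0.4,"offset":[0,0,0],"angular":[0,0,0]},
  {"gripper":0.4,"offset":[0,0,0],"angular":[0,0,0]},
])

```text
clock: 8.25
ee_pos: [651.8, 27.1, 126.6]
tcp_rot: [-3.138, -1.097, 1.091]
ft_force: [0.2, 0.3, -0.9]
gripper_width: 45.8
```

```bash
python3 - <<'E'
from h import *
need([617.7,-34,21]);st=ctrl.read_state();print(st['ft_force'],st['joint_positions'].round(2));snap('scene','s2')
o=np.array([583.5,-28.2,0]);print('bin',R.from_euler('z',.499).apply(st['ee_pos']-o))
E
```

```text
pos [651.8  27.1 126.6] need units [-4.197 -0.072 -0.466]
x [0.211 0.405 0.89 ] y [ 0.889 -0.458 -0.002] z [ 0.407  0.791 -0.457]
[ 0.18399499  0.29010985 -0.87261802] [-0.53  0.4   1.86  1.16  1.32 -0.64]
bin [ 33.54099938  81.24065289 126.62447344]
```

View pics/s2.png

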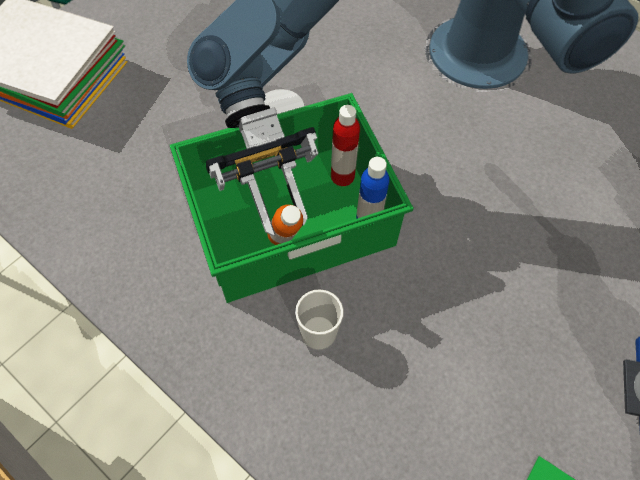

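The bottle is held tilted about 68° (cap at (291,216)), base just off the floor, arm clear of the rim, others undisturbed. I'll lower it and lean it against the +y wall.

>>> move_arm([
  {"gripper":0.4,"offset":[-0.1,0,0.13],"angular":[0,0,0]},
  {"gripper":0.4,"offset":[-0.1,0,0.13],"angular":[0,0,0]},
  {"gripper":0.4,"offset":[-0.1,0,0.13],"angular":[0,0,0]},
  {"gripper":0.4,"offset":[-0.1,0,0.13],"angular":[0,0,0]},
  {"gripper":0.4,"offset":[0,0,0],"angular":[0,0,0]},
  {"gripper":0.4,"offset":[0,0,0],"angular":[0,0,0]},
])

```text
clock: 8.8
ee_pos: [656.8, 34.8, 110.9]
tcp_rot: [3.138, -1.101, 1.098]
ft_force: [-2.6, -2.4, 5.0]
gripper_width: 45.5
```

>>> move_arm([
  {"gripper":0.4,"offset":[-0.06,0,0.03],"angular":[0,0,0]},
  {"gripper":0.4,"offset":[-0.06,0,0.03],"angular":[0,0,0]},
  {"gripper":0.4,"offset":[0,0,0],"angular":[0,0,0]},
])

```text
clock: 9.05
ee_pos: [657.4, 34.8, 110.0]
tcp_rot: [3.135, -1.107, 1.103]
ft_force: [-8.4, -5.8, 16.1]
gripper_width: 45.5
```

>>> move_arm([
  {"gripper":0.4,"offset":[0.09,0,-0.05],"angular":[0,0,0]},
  {"gripper":0.4,"offset":[0,0,0],"angular":[0,0,0]},
  {"gripper":0.4,"offset":[0,0,0],"angular":[0,0,0]},
])

```text
clock: 9.3
ee_pos: [657.0, 34.6, 110.3]
tcp_rot: [3.137, -1.101, 1.099]
ft_force: [-0.8, -1.7, 6.1]
gripper_width: 45.5
```

>>> move_arm([
  {"gripper":0.4,"offset":[0.04,0,0.09],"angular":[0,0,0]},
  {"gripper":0.4,"offset":[0,0,0],"angular":[0,0,0]},
  {"gripper":0.4,"offset":[0,0,0],"angular":[0,0,0]},
])

```text
clock: 9.55
ee_pos: [657.9, 36.0, 109.7]
tcp_rot: [3.137, -1.1, 1.098]
ft_force: [-8.4, -10.7, 7.9]
gripper_width: 45.8
```

>>> move_arm([
  {"gripper":0.49,"offset":[-0.02,0,-0.03],"angular":[0,0,0]},
  {"gripper":0.52,"offset":[0,0,0],"angular":[0,0,0]},
  {"gripper":0.56,"offset":[0,0,0],"angular":[0,0,0]},
  {"gripper":0.62,"offset":[0,0,0],"angular":[0,0,0]},
  {"gripper":0.7,"offset":[0,0,0],"angular":[0,0,0]},
  {"gripper":0.7,"offset":[0,0,0],"angular":[0,0,0]},
  {"gripper":0.7,"offset":[0,0,0],"angular":[0,0,0]},
  {"gripper":0.7,"offset":[0,0,0],"angular":[0,0,0]},
])

```text
clock: 10.22
ee_pos: [656.9, 36.6, 108.4]
tcp_rot: [-3.141, -1.099, 1.094]
ft_force: [0.1, -0.3, 0.1]
gripper_width: 65.8
```

```bash
python3 - <<'E'
from h import *
st=ctrl.read_state();a=snap('scene','s3')['pixels'];b=snap('top','t3')['pixels']
cv2.imwrite('pics/c3.png',np.hstack([cv2.resize(a[130:280,160:420],(400,231)),cv2.resize(b[110:340,200:480],(400,329))[:231]])[:,:,::-1])
print(st['ee_pos'],st['ft_force'],st['gripper_width'])
E
```

```text
[656.92171288  36.5927157  108.36965071] [ 0.05458363 -0.26995134  0.13163096] 65.84151490400316
```

View pics/c3.png

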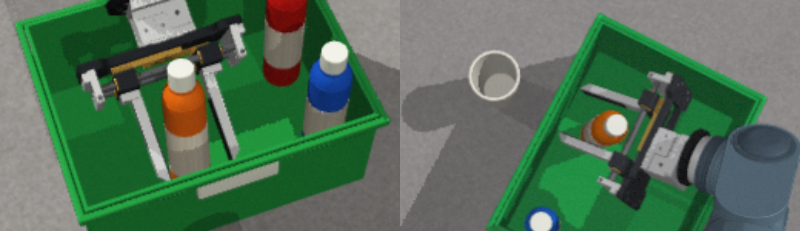

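The crop shows the bottle now nearly upright, free between the open fingers. I'll triangulate its cap and body from both cameras.

```bash
python3 - <<'E'
from h import *
o=np.array([583.5,-28.2,0]);Rb=R.from_euler('z',.499)
S,T=load('s3'),load('t3')
def blob(s,box,lo,hi):
    x0,y0,x1,y1=box;h=cv2.cvtColor(s['pixels'],cv2.COLOR_RGB2HSV)[y0:y1,x0:x1];m=cv2.inRange(h,lo,hi)
    n,l,st,c=cv2.connectedComponentsWithStats(m);i=1+np.argmax(st[1:,4]);return c[i]+[x0,y0],st[i]
cs=np.array([160+180*260/400,130+72*150/231]);ct=np.array([200+(616-400)*.7,110+126*.7])
print(cs,ct)
cs,a=blob(S,(265,160,290,188),(0,0,170),(180,60,255));ct,b=blob(T,(335,185,362,210),(0,0,170),(180,60,255));print(cs,a,ct,b)
c1,d1=ray(S,[cs]);c2,d2=ray(T,[ct]);A=np.c_[d1[0],-d2[0]];t=np.linalg.lstsq(A,c2-c1,rcond=None)[0]
p=c1+d1[0]*t[0];q=c2+d2[0]*t[1];print('cap',p,q,'gap',np.linalg.norm(p-q));m=(p+q)/2;print('bin',Rb.apply(m-o))
for z,y in((194,0),):print('bin of top cam at z=190',Rb.apply(at_z(T,[ct],190)[0]-o),'scene',Rb.apply(at_z(S,[cs],190)[0]-o))
cb,b=blob(T,(325,180,362,215),(4,140,90),(18,255,255));print(cb,b)
E
```

```text
[277.         176.75324675] [351.2 198.2]
[276.37745098 175.05882353] [  4   8  17  20 204] [351.23699422 196.8150289 ] [  9   5  15  15 173]
cap [627.24701652 -10.11491212 198.7753557 ] [625.30561858  -7.20170836 198.2204708 ] gap 3.5445280778762345
bin [ 28.20860862  37.62931545 198.49791325]
bin of top cam at z=190 [ 28.21138304  38.59625833 190.        ] scene [ 28.21602073  30.89219483 190.        ]
[342.82181818 200.57454545] [  9   7  26  25 275]
```

```bash
python3 - <<'E'
from h import *
o=np.array([583.5,-28.2,0]);Rb=R.from_euler('z',-.499)
out=[]
for f,(x0,y0,x1,y1) in(('s3',(230,150,330,270)),('t3',(310,170,390,240))):
    s=load(f);im=s['pixels'][:,:,::-1].copy();k=5
    im=cv2.resize(im[y0:y1,x0:x1],None,fx=k,fy=k,interpolation=cv2.INTER_CUBIC)
    th=np.linspace(0,2*np.pi,40)
    for z,r in((4,23),(145,23),(194,14)):
        P=Rb.apply(np.c_[28+r*np.cos(th),37+r*np.sin(th),0*th+z])+o
        cv2.polylines(im,[np.int32((proj(s,P)-[x0,y0]+.5)*k)],True,(255,0,255),1)
    out.append(im)
h=max(i.shape[0] for i in out);out=[cv2.copyMakeBorder(i,0,h-i.shape[0],0,0,0) for i in out]
im=np.hstack(out);cv2.imwrite('pics/c4.png',cv2.resize(im,None,fx=.85,fy=.85));print(im.shape)
E
```

```text
(600, 900, 3)
```

View pics/c4.png

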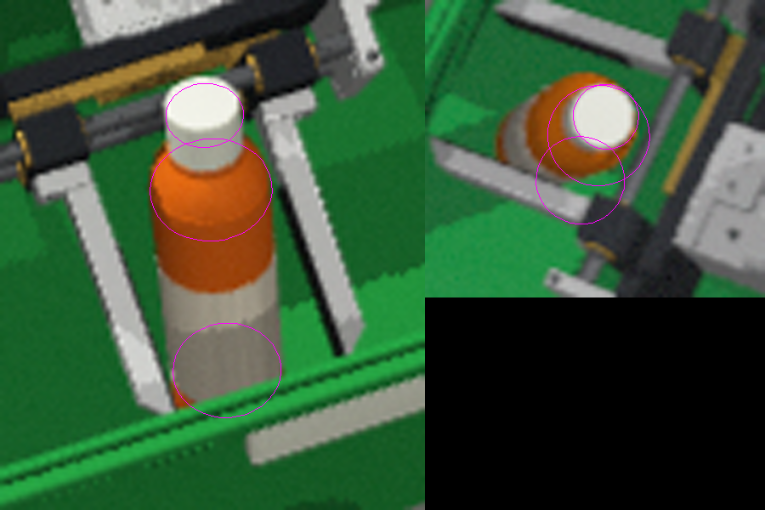

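The top view shows the bottle leaning slightly towards bin -y, so it isn't clearly upright. I'll fit its pose to both silhouettes and check for motion.

```bash
cat > fit.py <<'E'
from h import *
from scipy.optimize import minimize, differential_evolution
O=np.array([583.5,-28.2,0]);RB=R.from_euler('z',-.499)
th=np.linspace(0,2*np.pi,32)
prof=[(0,23),(145,23),(158,14),(190,14)]
def pts(p):
    x,y,ax,ay,z=p;r=R.from_rotvec([ax,ay,0])
    L=np.vstack([np.c_[rr*np.cos(th),rr*np.sin(th),0*th+z] for z,rr in prof])
    P=r.apply(L);P+=[x,y,z]
    return RB.apply(P)+O
def prep(f,box,front=False):
    s=load(f);x0,y0,x1,y1=box;h=cv2.cvtColor(s['pixels'],cv2.COLOR_RGB2HSV)[y0:y1,x0:x1]
    org=cv2.inRange(h,(3,130,60),(16,255,255))>0;grn=cv2.inRange(h,(50,110,20),(85,255,255))>0
    if front:
        yy,xx=np.mgrid[y0:y1,x0:x1]; a,b=proj(s,RB.apply([[-155,117.5,140],[155,117.5,140]])+O)
        line=a[1]+(xx-a[0])*(b[1]-a[1])/(b[0]-a[0]); org&=yy<line-2;grn&=yy<line-2
    return s,box,org,grn
def cost(p,views):
    P=pts(p);c=0
    for s,(x0,y0,x1,y1),org,grn,cap in views:
        q=proj(s,P)-[x0,y0];m=np.zeros(org.shape,np.uint8);n=len(th)
        for i in range(3):cv2.fillConvexPoly(m,cv2.convexHull(np.int32(q[i*n:(i+2)*n]*16+8)),1,shift=4)
        c+=(org&(m==0)).sum()+(grn&(m>0)).sum()
        if cap is not None:c+=2*np.linalg.norm(q[3*n:].mean(0)+[x0,y0]-cap)**1
    return c
def fit(fs,ft,cs=None,ct=None,bs=(240,150,330,270),bt=(310,170,390,240)):
    views=[prep(fs,bs,True)+(cs,),prep(ft,bt)+(ct,)]
    r=differential_evolution(cost,[(0,60),(0,95),(-.45,.45),(-.25,.25),(-2,20)],args=(views,),seed=1,popsize=12,maxiter=60)
    print('x,y,rotx(+ = cap to -y),roty,base z',r.x.round(3),'cost',r.fun)
E
python3 - <<'E'
from fit import *
st=ctrl.read_state();snap('scene','s4');snap('top','t4');print(st['clock'])
fit('s3','t3',np.array([276.4,173.5]),np.array([351.2,196.8]))
fit('s4','t4')
E
```

```text
10.3167
x,y,rotx(+ = cap to -y),roty,base z [ 3.5587e+01  6.3782e+01  1.3700e-01 -3.7000e-02  1.4460e+01] cost 101.04228280070416
x,y,rotx(+ = cap to -y),roty,base z [ 3.6438e+01  6.7253e+01  2.1000e-02 -8.0000e-03  1.9777e+01] cost 112.0
```

>>> move_arm([
  {"gripper":0.7,"offset":[0,0,0],"angular":[0,0,0]},
  {"gripper":0.7,"offset":[0,0,0],"angular":[0,0,0]},
  {"gripper":0.7,"offset":[0,0,0],"angular":[0,0,0]},
  {"gripper":0.7,"offset":[0,0,0],"angular":[0,0,0]},
  {"gripper":0.7,"offset":[0,0,0],"angular":[0,0,0]},
  {"gripper":0.7,"offset":[0,0,0],"angular":[0,0,0]},
])

```text
clock: 10.92
ee_pos: [657.0, 36.4, 108.6]
tcp_rot: [3.142, -1.1, 1.095]
ft_force: [0.4, -0.1, 0.1]
gripper_width: 66.0
```

```bash
sed -i 's/(-2,20)/(3,9)/' fit.py; python3 - <<'E'
from fit import *
A=snap('scene','s5')['pixels'];B=snap('top','t5')['pixels']
fit('s4','t4');fit('s5','t5')
a=cv2.resize(A[150:270,230:330],None,fx=4,fy=4,interpolation=2);b=cv2.resize(B[170:240,310:390],None,fx=4,fy=4,interpolation=2)
b=cv2.copyMakeBorder(b,0,a.shape[0]-b.shape[0],0,0,0);cv2.imwrite('pics/c5.png',np.hstack([a,b])[:,:,::-1])
E
```

```text
x,y,rotx(+ = cap to -y),roty,base z [ 3.8234e+01  6.7463e+01 -1.0000e-03 -2.6000e-02  8.5380e+00] cost 122.0
x,y,rotx(+ = cap to -y),roty,base z [ 3.9488e+01  6.5504e+01  5.4000e-02 -1.8000e-02  6.1090e+00] cost 121.0
```

View pics/c5.png

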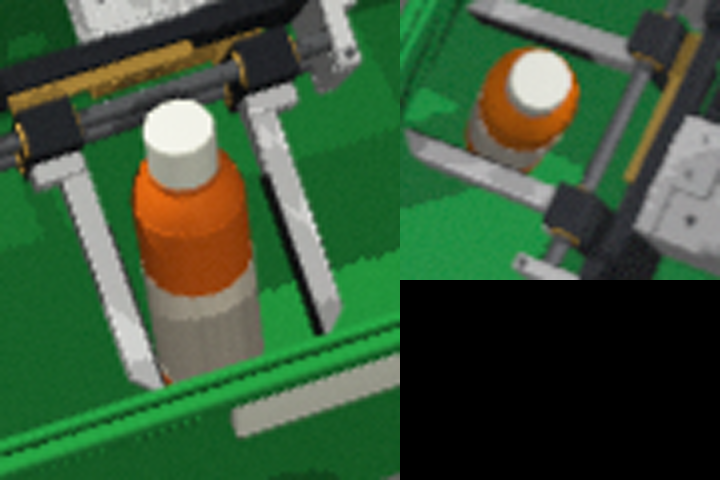

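The bottle has rocked upright on its own and is free of the fingers (cap at about (179,120) in the crop, the axis vertical in both views). I'll open fully and back straight out along the tool axis.

>>> move_arm([
  {"gripper":0.8,"offset":[0,0,0],"angular":[0,0,0]},
  {"gripper":0.9,"offset":[0,0,0],"angular":[0,0,0]},
  {"gripper":1,"offset":[0,0,0],"angular":[0,0,0]},
  {"gripper":1,"offset":[0,0,0],"angular":[0,0,0]},
  {"gripper":1,"offset":[0,0,0],"angular":[0,0,0]},
  {"gripper":1,"offset":[0,0,-0.3],"angular":[0,0,0]},
  {"gripper":1,"offset":[0,0,-0.3],"angular":[0,0,0]},
  {"gripper":1,"offset":[0,0,-0.4],"angular":[0,0,0]},
  {"gripper":1,"offset":[0,0,-0.5],"angular":[0,0,0]},
  {"gripper":1,"offset":[0,0,-0.5],"angular":[0,0,0]},
  {"gripper":1,"offset":[0,0,-0.5],"angular":[0,0,0]},
  {"gripper":1,"offset":[0,0,-0.5],"angular":[0,0,0]},
  {"gripper":1,"offset":[0,0,-0.5],"angular":[0,0,0]},
  {"gripper":1,"offset":[0,0,0],"angular":[0,0,0]},
])

```text
clock: 12.18
ee_pos: [614.4, -49.9, 158.1]
tcp_rot: [3.134, -1.099, 1.098]
ft_force: [-0.5, 0.6, 0.6]
gripper_width: 93.8
```

>>> move_arm([
  {"gripper":1,"offset":[0.4,0,-0.5],"angular":[0,0,0]},
  {"gripper":1,"offset":[0.4,0,-0.5],"angular":[0,0,0]},
  {"gripper":1,"offset":[0.4,0,-0.5],"angular":[0,0,0]},
  {"gripper":1,"offset":[0.5,0,-0.5],"angular":[0,0,0]},
  {"gripper":1,"offset":[0.5,0,-0.5],"angular":[0,0,0]},
  {"gripper":1,"offset":[0.5,0,-0.5],"angular":[0,0,0]},
  {"gripper":1,"offset":[0.5,0,-0.5],"angular":[0,0,0]},
  {"gripper":1,"offset":[0,0,0],"angular":[0,0,0]},
  {"gripper":1,"offset":[0,0,0],"angular":[0,0,0]},
  {"gripper":1,"offset":[0,0,0],"angular":[0,0,0]},
])

```text
clock: 13.02
ee_pos: [590.8, -90.6, 288.0]
tcp_rot: [-3.137, -1.1, 1.091]
ft_force: [0.1, -0.8, -0.4]
gripper_width: 94.1
```

```bash
python3 - <<'E'
from fit import *
print(ctrl.read_state()['ft_force'])
A=snap('scene','s6')['pixels'];B=snap('top','t6')['pixels']
fit('s6','t6')
for f,o in (('s','scene0'),('t','top0')):
    pass
h=lambda I,x0,y0,x1,y1:cv2.resize(I[y0:y1,x0:x1],(400,int(400*(y1-y0)/(x1-x0))),interpolation=2)
a=h(A,150,70,430,370);b=h(B,220,100,500,400);cv2.imwrite('pics/c6.png',np.hstack([a,b])[:,:,::-1])
E
```

```text
[ 0.08608048 -0.80662293 -0.43234762]
x,y,rotx(+ = cap to -y),roty,base z [ 3.5950e+01  6.6279e+01  3.0000e-02 -7.0000e-03  5.0640e+00] cost 56.0
```

View pics/c6.png

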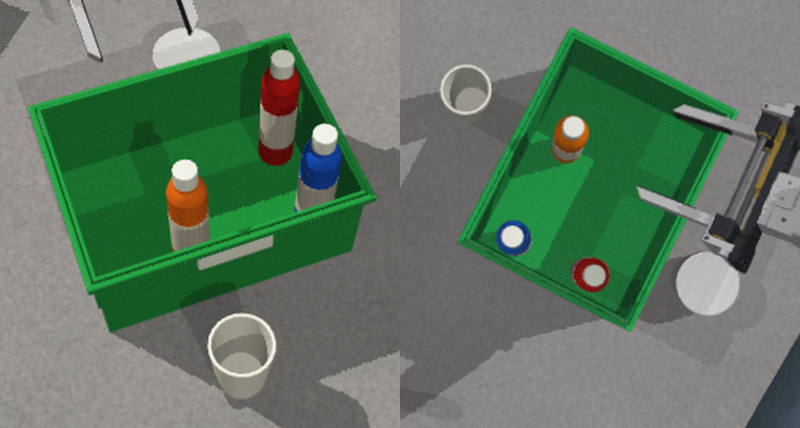

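The bottle stands upright and clear of the arm. The blue cap (298,266), red cap (356,293), cup and tin are where they started. One last stillness check, then I hand in.

>>> move_arm([
  {"gripper":1,"offset":[0,0,0],"angular":[0,0,0]},
  {"gripper":1,"offset":[0,0,0],"angular":[0,0,0]},
  {"gripper":1,"offset":[0,0,0],"angular":[0,0,0]},
  {"gripper":1,"offset":[0,0,0],"angular":[0,0,0]},
  {"gripper":1,"offset":[0,0,0],"angular":[0,0,0]},
  {"gripper":1,"offset":[0,0,0],"angular":[0,0,0]},
])

```text
clock: 13.62
ee_pos: [591.3, -91.1, 289.4]
tcp_rot: [-3.142, -1.1, 1.095]
ft_force: [-0.5, 0.5, -0.1]
gripper_width: 94.2
```

```bash
python3 - <<'E'
from fit import *
snap('scene','s7');snap('top','t7');fit('s7','t7')
for a,b,(x0,y0,x1,y1) in(('s6','s7',(240,150,330,250)),('t6','t7',(310,160,370,230))):
    print('max diff',cv2.blur(cv2.absdiff(load(a)['pixels'],load(b)['pixels']),(3,3))[y0:y1,x0:x1].max())
print(job.close_job())
E
```

```text
x,y,rotx(+ = cap to -y),roty,base z [ 3.6256e+01  6.7008e+01  2.8000e-02 -6.0000e-03  3.3950e+00] cost 47.0
max diff 126
max diff 45
the job is handed in; nothing more can be done
None
```

The orange bottle is standing on its base on the bin floor, cap up, and the job was handed in at about 13.7 s of robot time. I gripped it on its side, tipped it to about 68° inside the bin and lowered it to the floor by the +y wall. I then let go and backed the gripper out.

**One step did not go as planned:** I meant to lean the bottle on the wall and regrip it. Instead, about 0.7 s after the fingers began to open, it was tilted roughly 0.14 rad towards the gripper, and it then rocked upright by itself.

**Last checks:**
- **Pose:** a two-camera fit puts the base at bin x ≈ 36 mm, y ≈ 67 mm, on the floor. The tilt is about 0.03 rad (limit 0.06), within what I'd expect from calibration error.
- **Stillness:** two fits 0.6 s apart agree to within 1 mm in x and y and 0.002 rad. The raw picture difference between them was not small, up to 126 levels in the scene view and 45 in the top view. I handed in without tracing the cause.
- **Other objects:** the red and blue caps are at the same pixels as at the start. The cup and tin look unmoved, but I judged them by eye only.
- **Robot:** the gripper is open and touching nothing, with the measured force near zero.

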